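# Clip the thermometer onto the chocolate pan

### The job

The thermometer's self-closing cross-lock clip is clamped on its stand. Squeeze the clip's two black pads so its jaws open, lift it off without dragging the stand, lower the open jaws over the middle of the steel pan's near wall with the stem inside the pan, and press down gently, by feel, until the clip's sprung foot is well pushed in by the rim. Then let go so that the clip grips the wall by itself, upright, and leave the other things alone.

Things in the scene. Friction and masses are not known exactly. Their poses are not given: they have to be found in the camera images.
- clip: Cross-lock thermometer clip, 90 g. From a hinge on top (highest point 73 mm above the origin) two sprung steel arms bow out to two black squeeze pads, cross, and end in two flat jaws. Squeezing the pads opens the jaws; let go and they spring shut. Origin: in the crotch, where a wall's rim lies when the foot is fully in. z up; x: squeeze and jaw direction, the stem's side +x; y: along the wall.
- clip_grip (a point): Centre between the black squeeze pads, 40 mm above the clip's origin, axes as the clip's. Pads 20 mm wide (y), 22 mm high, 34 mm apart over their outer faces on a 5 mm wall, 26 mm at the opening stop. Squeezing takes 13 N to start, 18 N at the stop; 40 N of grip is ample.
- clip_jaws (a point): Centre between the two jaws, 20 mm below the clip's origin, axes as the clip's. Each jaw is 22 mm wide (y), 20 mm high (10 to 30 mm below the origin), 4 mm thick.
- clip_dial (a point): Centre of the round dial (32 mm across, 10 mm high), at x +12, y +40, z +11 mm from the clip's origin; it is fixed to the clip and carries the stem.
- stem_tip (a point): Lower end of the thermometer's steel stem (4 mm thick), fixed to the clip at x +14, y +40, z -60 mm from its origin.
- clip_arm_p (a joint): Opening angle of each of the clip's two coupled arms (rad): 0 when the jaws hold a 5 mm wall, -0.03 shut on nothing, 0.14 at the stop, where each jaw stands about 11 to 13 mm clear of a centred wall's face.
- foot (a joint): How far the clip's white sprung foot (8 x 9 mm, in the crotch) is pushed in (m): 0 fully out, its lower face 10 mm below the clip's origin; 0.010 fully in, level with the origin. 1 N starts it, 3 N pushes it fully in, then it is rigid. Past half way it counts as well pushed in.
- stand: Loose steel stand, 0.8 kg: base 75 x 85 x 10 mm with an upright plate 5 mm thick (x), 50 mm wide (y), top edge 85 mm above the table. The clip starts clamped on the plate, turned as the stand, its origin 97 mm above the table; unless its jaws are opened the stand comes along. Origin: centre of the underside, z up.
- warmer: Fixed black chocolate warmer, 200 (x) by 240 (y) by 85 mm high, origin at the centre of its underside, z up, front with a knob to -x (the robot's side). In it, centred, sits an empty steel pan, 150 (x) by 180 (y) mm outside, walls 5 mm thick, 110 mm deep. It moves only if pressed with more than about 20 N. With the clip's x along this +x the stem is inside the pan.
- pan_wall (a point): Point on the warmer's frame directly below the middle of the pan's near wall, at table height, on the wall's mid-plane; axes as the warmer's, the wall runs along y. The rim lies somewhere between 130 and 150 mm above this point: it differs from run to run and is not measured, so feel for it. Press the clip on it with less than 15 N.
- jar: Loose glass jar with steel lid, 72 mm across, 110 mm high; origin under its centre. A bystander.
- nozzle: Loose steel piping nozzle, a cone 28 mm across, 42 mm high; origin under its centre. A bystander.
- cutter: Loose steel cutter ring, 60 mm across, 35 mm high; origin under its centre. A bystander.

How it is judged:
By the outcome, as a careful person would: the job done as asked, in the order asked, and still so for the second after the job is handed in, with the robot touching nothing.
It also fails if it takes over 54 s, if anything falls off the work surface, if the arm or the gripper's body presses on something with over 40 N, if the wrist force passes 120 N, or if a joint passes its speed limit or range.

### The arm

A 7-joint arm with a two-finger parallel gripper is mounted at the origin on the work surface. World frame = base frame: x ahead of the robot, y to its left, z up, the work surface at z = 0. Lengths are in m, angles in rad, forces in N, time in s.
With the tool pointing down it reaches from about 0.375 to 0.925 m from the base axis. Payload 3.1 kg.
Tool frame: the origin (TCP) lies at the very end of the fingers, on their centre line; the grasp point (between the pads) lies 19 mm behind it (arm.grip_depth is the distance from the TCP to the grasp point, in m); z points along the fingers, y is the line along which they close (so a half turn about z gives the same grasp; the last joint's range is limited). The gripper opens to 85 mm and grips with 20 to 120 N. Pads are 22 mm wide; open, the fingers measure 114 mm over their backs; the gripper's body (76 mm by 85 mm) begins 54 mm behind the grasp point. The pads swing forward as they close: fully open they stand 13 mm farther back than shut.
Start: joints at [-1.377, 0.383, 0.044, 1.598, -0.018, 1.161, -0.05], TCP at [0.187, 0.623, 0.231] pointing down, gripper open.
Joint ranges: [-2.61, 2.61], [-0.41, 2.15], [-1.48, 1.57], [0, 2.5], [-1.57, 4.71], [0.05, 1.97], [-2.85, 2.85]. Speed limits (rad/s): [2.79, 2.79, 3.14, 3.14, 3.14, 3.14, 3.14].

### API

Orientations are given as a rotation vector (axis times angle).
In Python, from plant import arm, cams, order gives the robot as it stands.
- The arm moves only by the shell command python3 -m handwheel 'ROWS' [OPENING]. ROWS is text: rows parted by semicolons, each of 6 numbers parted by spaces: the shift along the world's x, y, z in mm, then the turn, a rotation vector about the world's x, y, z in rad. A call has 1 to 5 rows; each row shifts and turns the commanded pose from where the row before left it; what a row does not reach is not made up. A row lasts 1/12 s, in which the tool goes at most 41.7 mm and 7.16 degrees, less where a joint would pass 70% of its speed; a pose out of reach is approached as far as the arm can. A call is refused whole if a number of a shift passes 41.7 or a number of a turn 0.125, either way. A call with a gripper value outside its range is refused whole. OPENING is the opening, from 0 (shut) to 1 (fully open), set as the call begins (- or left out, the last holds). The fingers move at their own pace and stop on an object; the grip force is fixed at half the most. Time passes only in rows, so rows that do not move let the fingers close. It gives the time, the measured TCP pose, the force, the opening and the grip force at its end, in the units of the state.
- arm.sense(): the state, without advancing time (a new reading comes with each control period).
- cams.snapshot(name): name is "side" or "top"; returns a dict with "image" (400x640x3 uint8, blue, green, red), "depth" (400x640 float32, m along the optical axis (not along the pixel's ray), 0 where there is no reading), "mtx" (3x3 intrinsics, pixels), "distortion" ([k1, k2, p1, p2, k3] as OpenCV has them; the pictures are not rectified), "R" (3x3) and "t" (3): a world point X has camera coordinates R X + t. Camera axes: x right, y down, z forward; pixel columns grow to the right and rows downward; lengths in m; the calibration is good to about 2 mm. A picture is of the moment at which its call begins.
- order.hand_in(): hands the job in; it is judged then, once.
The state is a dict: "clock": time; "qpos": joint angles; "joint_velocities": joint speeds; "joint_efforts": joint torques, N m; "ee_pos": TCP position; "tcp_rot": TCP orientation; "contact_force": force on the tool from outside, world axes, zero at the start; "wrist_torque": the same for the moment, N m; "gripper_width": opening from 0.0 (shut) to 1.0 (fully open); "gripper_force": force on a finger pad.
Only numpy, scipy, OpenCV 4.12 (cv2) and the standard library are available. Lean on these libraries where they do the work, as an engineer would, in place of code of your own. Each camera call takes 0.05 s, during which the arm holds its last target. There are 200 camera calls.

## Working session

There is one attempt and no reset: what is moved stays moved. The work goes in short steps, Python scripts to look and compute and a shell command to move; the robot and the scene stay as the last step left them, time stands still between calls to the robot, and variables do not carry over. Pictures are saved under pics/ and viewed, at most 10 in all, crops included, and the job is handed in when it is done.

```bash
ls; mkdir -p pics; python3 - <<'E'
from plant import arm,cams
import cv2,numpy as np
s=arm.sense();print({k:np.round(v,3) for k,v in s.items()})
for n in("top","side"):
    d=cams.snapshot(n);cv2.imwrite(f"pics/{n}0.png",d["image"]);np.savez(f"{n}0.npz",**d);print(n,d["R"].round(3).tolist(),d["t"],d["mtx"].tolist(),d["distortion"])
E
```

```text
pics
{'clock': np.float64(0.0), 'qpos': array([-1.377,  0.384,  0.044,  1.6  , -0.018,  1.161, -0.05 ]), 'joint_velocities': array([ 0.001,  0.001, -0.   , -0.001, -0.001,  0.001, -0.   ]), 'joint_efforts': array([ 0.0000e+00, -4.3345e+01,  1.0250e+00, -2.4951e+01,  1.1000e-02,
        1.1000e-02, -0.0000e+00]), 'ee_pos': array([0.187, 0.622, 0.23 ]), 'tcp_rot': array([-0.456, -3.108,  0.004]), 'contact_force': array([-0.578, -0.249, -0.234]), 'wrist_torque': array([ 0.031,  0.012, -0.02 ]), 'gripper_force': np.float64(0.0), 'gripper_width': np.float64(0.999)}
top [[-0.142, -0.99, 0.004], [-0.969, 0.138, -0.206], [0.203, -0.033, -0.979]] [0.07771582 0.51863361 0.9669323 ] [[362.69336123005047, 0.0, 321.4002404562996], [0.0, 362.69336123005047, 201.05098980111595], [0.0, 0.0, 1.0]] [-0.04900369  0.          0.          0.          0.        ]
side [[0.986, -0.166, 0.002], [-0.113, -0.675, -0.729], [0.122, 0.719, -0.684]] [-0.5229077   0.15835684  0.8999946 ] [[391.7832760811045, 0.0, 322.55831861655474], [0.0, 391.7832760811045, 204.6934749280009], [0.0, 0.0, 1.0]] [-0.03120063  0.          0.          0.          0.        ]
```

View pics/top0.png

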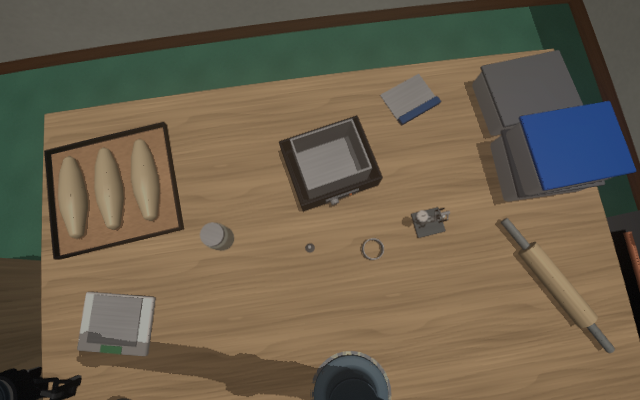

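View pics/side0.png

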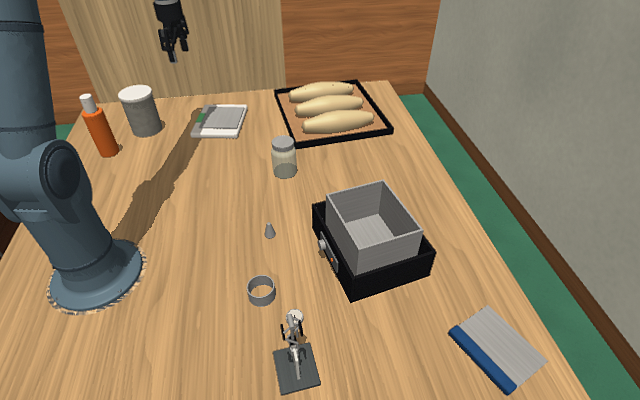

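The top picture shows the pan and warmer around (330,162), the clip on its stand around (428,218), the cutter at (372,250), the nozzle at (310,247) and the jar at (215,236). The side picture shows the clip at (295,340) and the pan at (375,225).

```bash
cat > h.py <<'E'
import numpy as np,cv2
def cloud(d):
    h,w=d["depth"].shape
    u,v=np.meshgrid(np.arange(w),np.arange(h))
    n=cv2.undistortPoints(np.stack([u,v],-1).reshape(-1,1,2).astype(float),d["mtx"],d["distortion"]).reshape(h,w,2)
    z=d["depth"]; P=np.dstack([n[...,0]*z,n[...,1]*z,z])-d["t"]
    P=P@d["R"]; P[z==0]=np.nan
    return P
def proj(d,X):
    return cv2.projectPoints(np.atleast_2d(X).astype(float),cv2.Rodrigues(d["R"])[0],d["t"],d["mtx"],d["distortion"])[0][:,0]
E
python3 - <<'E'
from h import *
for n,box in(("top",dict(w=(270,140-35,390,218),s=(395,195,460,245))),("side",dict(w=(305,170,445,305),s=(265,300,325,395)))):
    d=dict(np.load(n+"0.npz"));P=cloud(d)
    for k,(a,b,c,e) in box.items():
        q=P[b:e,a:c].reshape(-1,3);q=q[~np.isnan(q[:,0])]
        print(n,k,"zhist",np.histogram(q[:,2],np.arange(-.01,.2,.01))[0])
        for lo,hi in ([(.08,.09),(.115,.16)] if k=="w" else [(.006,.016),(.09,.18),(.14,.18)]):
            r=q[(q[:,2]>lo)&(q[:,2]<hi)]
            if len(r)>3:
                (cx,cy),sz,an=cv2.minAreaRect(r[:,:2].astype(np.float32)*1000);print("  ",lo,len(r),np.round([cx,cy,*sz,an],1),"zmax",r[:,2].max().round(4))
    a,b,c,e=box["s"];img=cv2.resize(d["image"][b-5:e+5,a-5:c+5],None,fx=7 if n=="top" else 5,fy=7 if n=="top" else 5,interpolation=cv2.INTER_CUBIC);cv2.imwrite(f"pics/{n}c.png",img);print(img.shape)
t=cv2.imread("pics/topc.png");s=cv2.imread("pics/sidec.png");H=max(t.shape[0],s.shape[0])
cv2.imwrite("pics/both.png",np.hstack([cv2.copyMakeBorder(i,0,H-i.shape[0],0,0,0) for i in(t[:, :],s)])[:600,:])
print(cv2.imread("pics/both.png").shape)
E
```

```text
top w zhist [4228 3407  299 1983  227  274  330  280  308  952  170  183  194  210
  464    0    0    0    0    0]
   0.08 952 [633.4 -36.1 201.4 240.6  11.6] zmax 0.09
   0.115 768 [633.3 -36.2 151.6 180.6  11.6] zmax 0.1377
top s zhist [1360 1363  218    2    4    4    4    2    9   26    3   40  101   12
    8   28    8   37    7    0]
   0.006 474 [ 440.3 -284.3  127.9  132.3   79.8] zmax 0.0159
   0.09 244 [ 429.7 -271.    67.6   33.4   83.2] zmax 0.1726
   0.14 80 [ 427.7 -293.3   32.    25.1    4. ] zmax 0.1726
(420, 525, 3)
side w zhist [3355 5692  260 1360  513  671  916  847  899 1326  540  567  570  631
  687    0    0    0    0    0]
   0.08 1326 [634.  -35.5 200.8 242.3  11.8] zmax 0.09
   0.115 1603 [634.7 -35.3 152.5 183.2  11.8] zmax 0.1363
side s zhist [2010 2213  748   13   13   17   18   16   24   82   15   76  168   42
   27   70   35   87    6    0]
   0.006 1611 [ 423.3 -241.    75.4  200.5    5.2] zmax 0.0154
   0.09 526 [ 430.2 -271.8   70.8   36.2   84. ] zmax 0.1713
   0.14 198 [ 427.7 -293.4   33.9   25.2    5.7] zmax 0.1713
(525, 350, 3)
(525, 875, 3)
```

```bash
python3 - <<'E'
from h import *
cv2.imwrite("pics/both.png",cv2.resize(cv2.imread("pics/both.png"),(800,480)))
for n,(a,b,c,e) in(("top",(395,195,460,245)),("side",(265,300,325,395))):
    d=dict(np.load(n+"0.npz"));P=cloud(d);q=P[b:e,a:c].reshape(-1,3)
    for lo,hi in((.098,.107),(.107,.118),(.118,.13),(.13,.15),(.15,.165),(.165,.18)):
        r=q[(q[:,2]>lo)&(q[:,2]<hi)]
        print(n,lo,len(r),r.mean(0).round(4),r.min(0).round(3),r.max(0).round(3))
    r=q[(q[:,2]>.108)&(q[:,2]<.119)]; print(cv2.minEnclosingCircle(r[:,:2].astype(np.float32)*1000))
    g=cv2.cvtColor(d["image"],cv2.COLOR_BGR2HSV)[b:e,a:c].reshape(-1,3)
    r=q[(q[:,2]>.006)&(q[:,2]<.016)&(g[:,1]<70)];print("base",len(r),cv2.minAreaRect(r[:,:2].astype(np.float32)*1000))
E
```

```text
top 0.098 17 [ 0.4295 -0.2738  0.1052] [ 0.42  -0.298  0.101] [ 0.446 -0.238  0.107]
top 0.107 121 [ 0.4338 -0.2597  0.1119] [ 0.421 -0.298  0.107] [ 0.449 -0.238  0.118]
top 0.118 15 [ 0.4271 -0.2933  0.1237] [ 0.411 -0.303  0.119] [ 0.442 -0.281  0.129]
top 0.13 36 [ 0.4269 -0.2898  0.1442] [ 0.411 -0.302  0.13 ] [ 0.444 -0.281  0.15 ]
top 0.15 15 [ 0.4278 -0.2924  0.1579] [ 0.414 -0.303  0.15 ] [ 0.443 -0.28   0.164]
top 0.165 37 [ 0.4288 -0.2927  0.1684] [ 0.424 -0.305  0.165] [ 0.434 -0.281  0.173]
((431.9390563964844, -270.4580993652344), 32.23073196411133)
base 466 ((427.98028564453125, -296.7491760253906), (72.197265625, 82.54910278320312), 5.545312881469727)
side 0.098 34 [ 0.4305 -0.2894  0.1036] [ 0.419 -0.303  0.098] [ 0.449 -0.26   0.107]
side 0.107 205 [ 0.4357 -0.2627  0.1118] [ 0.421 -0.304  0.107] [ 0.451 -0.236  0.118]
side 0.118 49 [ 0.4276 -0.2946  0.1245] [ 0.411 -0.304  0.118] [ 0.444 -0.283  0.13 ]
side 0.13 97 [ 0.429  -0.2963  0.1434] [ 0.41  -0.306  0.13 ] [ 0.445 -0.283  0.15 ]
side 0.15 48 [ 0.4264 -0.2967  0.1571] [ 0.411 -0.305  0.15 ] [ 0.442 -0.282  0.165]
side 0.165 80 [ 0.4279 -0.2943  0.1682] [ 0.423 -0.306  0.165] [ 0.433 -0.281  0.171]
((432.5902404785156, -270.3764953613281), 33.92646408081055)
base 1570 ((423.07916259765625, -240.9627227783203), (73.7965316772461, 200.64501953125), 5.6263909339904785)
```

View pics/both.png

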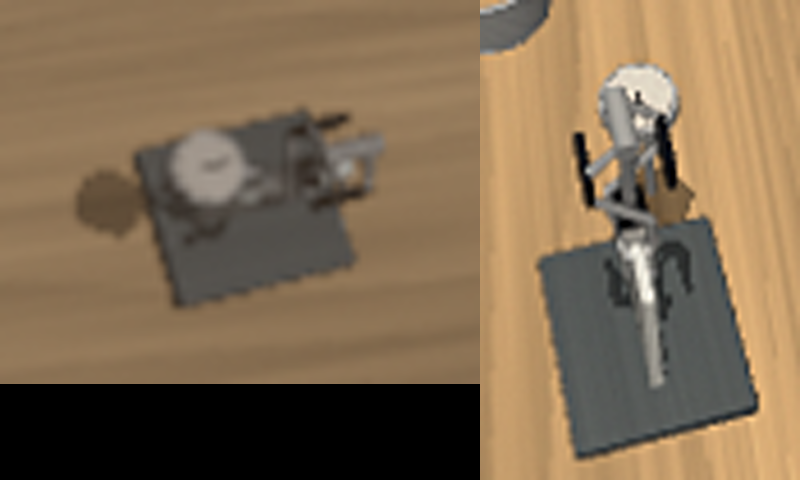

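The left crop (top view) has the white dial at (210,168) and the clip's hinge at (345,165). So the dial lies on world +y, which puts the clip at about (428,-293.5) mm with yaw 5.5°. The pan-wall point is about (563,-50.5) mm with yaw 11.7°.

```bash
python3 -m handwheel '24 -29 4 0 0 -0.118;24 -29 4 0 0 -0.118;24 -29 4 0 0 -0.118;24 -29 4 0 0 -0.118;24 -29 4 0 0 -0.118' 1 
python3 -m handwheel '24 -29 0 0 0 -0.118;24 -29 0 0 0 -0.118;24 -29 0 0 0 -0.118;24 -29 0 0 0 -0.118;24 -29 0 0 0 -0.118'
python3 -m handwheel '0 -39 0 0 0 0;0 -39 0 0 0 0;0 -39 0 0 0 0;0 -39 0 0 0 0;0 -39 0 0 0 0'
python3 -m handwheel '0 -39 0 0 0 0;0 -39 0 0 0 0;0 -39 0 0 0 0;0 -39 0 0 0 0;0 -39 0 0 0 0'
python3 -m handwheel '0 -39 0 0 0 0;0 -39 0 0 0 0;0 -39 0 0 0 0;0 -39 0 0 0 0;0 -39 0 0 0 0'; python3 -m handwheel '0 0 0 0 0 0;0 0 0 0 0 0'
```

```text
clock: 0.52
ee_pos: [0.3076, 0.4756, 0.2508]
tcp_rot: [-1.348, -2.837, 0.002]
contact_force: [0.6, 0.1, -0.2]
gripper_width: 0.998
gripper_force: 0.0
clock: 0.93
ee_pos: [0.4275, 0.3306, 0.2509]
tcp_rot: [-2.115, -2.322, 0.001]
contact_force: [0.5, 1.1, 0.5]
gripper_width: 0.999
gripper_force: 0.0
clock: 1.35
ee_pos: [0.4263, 0.1354, 0.2508]
tcp_rot: [-2.108, -2.328, 0.001]
contact_force: [1.7, 0.3, 0.5]
gripper_width: 1.003
gripper_force: 0.0
clock: 1.77
ee_pos: [0.4261, -0.0593, 0.251]
tcp_rot: [-2.108, -2.328, -0.001]
contact_force: [1.5, -0.2, 0.5]
gripper_width: 1.0
gripper_force: 0.0
clock: 2.18
ee_pos: [0.4263, -0.254, 0.2514]
tcp_rot: [2.108, 2.329, 0.004]
contact_force: [0.7, -0.2, -0.7]
gripper_width: 0.996
gripper_force: 0.0
clock: 2.35
ee_pos: [0.4256, -0.2552, 0.251]
tcp_rot: [-2.117, -2.322, 0.004]
contact_force: [-0.1, 0.3, 0.3]
gripper_width: 0.997
gripper_force: 0.0
```

```bash
python3 -m handwheel '1 -19 0 0 0 0;1.2 -19 0 0 0 0;0 0 -20 0 0 0;0 0 -25 0 0 0;0 0 -25 0 0 0'
python3 -m handwheel '0 0 -25 0 0 0;0 0 -25 0 0 0;0 0 -15 0 0 0;0 0 0 0 0 0;0 0 0 0 0 0'
python3 - <<'E'
from h import *
from plant import arm,cams
d=cams.snapshot("side");x=d["image"][285:385,235:355];t=cams.snapshot("top");y=t["image"][170:270,370:490]
cv2.imwrite("pics/grasp.png",np.hstack([cv2.resize(i,(400,333),interpolation=cv2.INTER_CUBIC) for i in(x,y)]))
E
```

```text
clock: 2.77
ee_pos: [0.4303, -0.2887, 0.1805]
tcp_rot: [-2.106, -2.331, -0.004]
contact_force: [0.8, 0.8, -0.4]
gripper_width: 0.998
gripper_force: 0.0
clock: 3.18
ee_pos: [0.4289, -0.2883, 0.1154]
tcp_rot: [-2.104, -2.329, -0.0]
contact_force: [-1.0, -0.8, -0.1]
gripper_width: 1.001
gripper_force: 0.0
```

View pics/grasp.png

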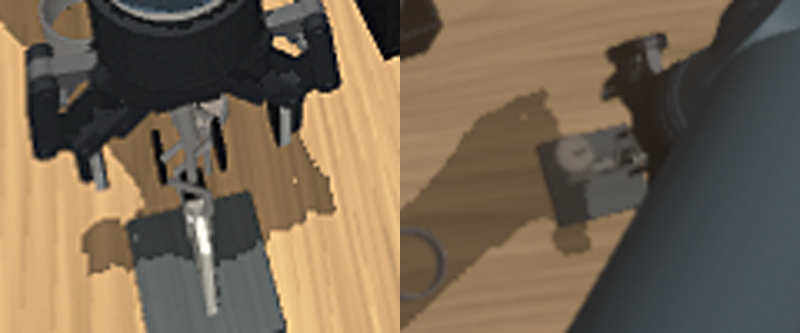

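The left crop (side view) shows the clip's pads at (158,155) and (222,145), with the open fingertips at (95,175) and (290,140). The grip is centred across the clip. I still need about 5 mm more in -y.

```bash
python3 -m handwheel '-0.7 -5 0.5 0 0 0;0 0 0 0 0 0;0 0 0 0 0 0;0 0 0 0 0 0' 0.5
python3 -m handwheel '0 0 0 0 0 0;0 0 0 0 0 0;0 0 0 0 0 0' 0.42
python3 -m handwheel '0 0 0 0 0 0;0 0 0 0 0 0;0 0 0 0 0 0' 0.36
python3 - <<'E'
from plant import arm
s=arm.sense();print(s["ee_pos"],s["contact_force"],s["wrist_torque"],s["gripper_width"],s["gripper_force"])
E
```

```text
clock: 3.62
ee_pos: [0.4289, -0.2958, 0.1174]
tcp_rot: [2.108, 2.327, 0.001]
contact_force: [-0.3, -0.1, -0.2]
gripper_width: 0.499
gripper_force: 0.0
clock: 3.87
ee_pos: [0.4285, -0.2954, 0.1168]
tcp_rot: [-2.109, -2.329, -0.0]
contact_force: [0.3, 0.3, 0.2]
gripper_width: 0.418
gripper_force: 0.0
clock: 4.12
ee_pos: [0.4282, -0.2953, 0.1165]
tcp_rot: [-2.108, -2.328, 0.0]
contact_force: [0.7, -0.1, -1.5]
gripper_width: 0.365
gripper_force: 21.8
[ 0.42822197 -0.29530611  0.11653039] [ 0.67064475 -0.10930726 -1.45280649] [ 0.02361253  0.04422845 -0.03308761] 0.3648271566737086 21.81460329797119
```

```bash
python3 -m handwheel '0 0 0 0 0 0;0 0 0 0 0 0;0 0 0 0 0 0;0 0 0 0 0 0' 0.2
python3 -m handwheel '0 0 2 0 0 0;0 0 3 0 0 0;0 0 4 0 0 0;0 0 5 0 0 0;0 0 6 0 0 0'
python3 - <<'E'
from h import *
from plant import arm,cams
s=arm.sense();print(s["wrist_torque"])
d=cams.snapshot("side");x=d["image"][285:385,235:355]
cv2.imwrite("pics/lift.png",cv2.resize(x,(600,500),interpolation=cv2.INTER_CUBIC))
E
```

```text
clock: 4.45
ee_pos: [0.4284, -0.2955, 0.1167]
tcp_rot: [-2.109, -2.329, 0.0]
contact_force: [0.0, 1.4, -0.8]
gripper_width: 0.314
gripper_force: 58.9
clock: 4.87
ee_pos: [0.4284, -0.2955, 0.1373]
tcp_rot: [-2.109, -2.329, 0.0]
contact_force: [0.3, 0.2, -1.8]
gripper_width: 0.312
gripper_force: 58.9
[-0.01648412 -0.04473837 -0.00173261]
```

View pics/lift.png

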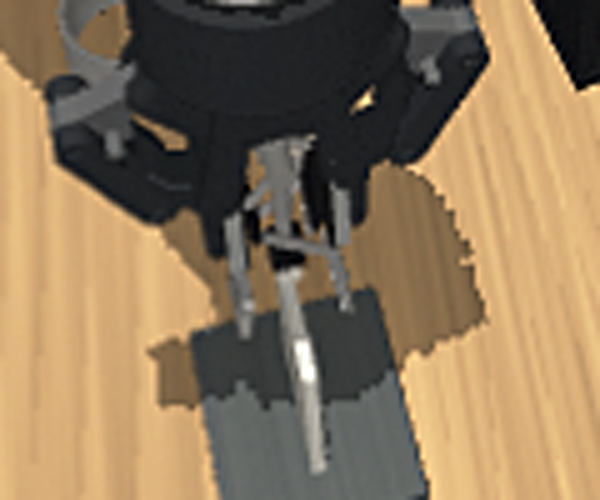

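The picture shows the jaws open at (243,325) and (346,302), clear of the plate. The stand is still in place. Next: lift straight up, carry to the pan wall and turn +6.1°.

```bash
python3 -m handwheel '0 0 15 0 0 0;0 0 25 0 0 0;0 0 30 0 0 0;0 0 30 0 0 0;0 0 23 0 0 0'
python3 -m handwheel '15 27 0 0 0 0;15 27 0 0 0 0.02;15 27 0 0 0 0.02;15 27 0 0 0 0.02;15 27 0 0 0 0.02'
python3 -m handwheel '15 27 0 0 0 0.026;15 27 0 0 0 0;15 27 0 0 0 0;15 27 0 0 0 0;0 0 0 0 0 0'
python3 -m handwheel '0 0 0 0 0 0;0 0 0 0 0 0;0 0 0 0 0 0'
python3 - <<'E'
from h import *
from plant import arm,cams
s=arm.sense();print(s["ee_pos"],s["contact_force"],s["wrist_torque"],s["tcp_rot"])
d=cams.snapshot("side");t=cams.snapshot("top")
np.savez("s1.npz",**d);np.savez("t1.npz",**t)
a=cv2.resize(d["image"][110:310,270:430],(480,600),interpolation=cv2.INTER_CUBIC)
b=cv2.resize(t["image"][100:220,270:390],(320,320));b=cv2.copyMakeBorder(b,0,280,0,0,0)
cv2.imwrite("pics/over.png",np.hstack([a,b]))
E
```

```text
clock: 5.33
ee_pos: [0.4287, -0.2964, 0.2622]
tcp_rot: [2.109, 2.326, 0.001]
contact_force: [0.6, 0.1, -0.1]
gripper_width: 0.308
gripper_force: 59.0
clock: 5.75
ee_pos: [0.504, -0.1592, 0.2603]
tcp_rot: [2.013, 2.411, 0.002]
contact_force: [1.0, -0.4, -0.7]
gripper_width: 0.307
gripper_force: 59.1
clock: 6.17
ee_pos: [0.5669, -0.0431, 0.2597]
tcp_rot: [-1.967, -2.449, -0.006]
contact_force: [0.2, 1.9, -2.0]
gripper_width: 0.307
gripper_force: 59.1
clock: 6.42
ee_pos: [0.5628, -0.0544, 0.26]
tcp_rot: [1.986, 2.434, -0.001]
contact_force: [1.2, 0.1, -0.7]
gripper_width: 0.312
gripper_force: 59.1
[ 0.56278782 -0.05439096  0.25995209] [ 1.20643587  0.08644862 -0.72085783] [-0.08107929 -0.0144731   0.01345143] [ 1.98565873e+00  2.43425293e+00 -6.65400703e-04]
```

View pics/over.png

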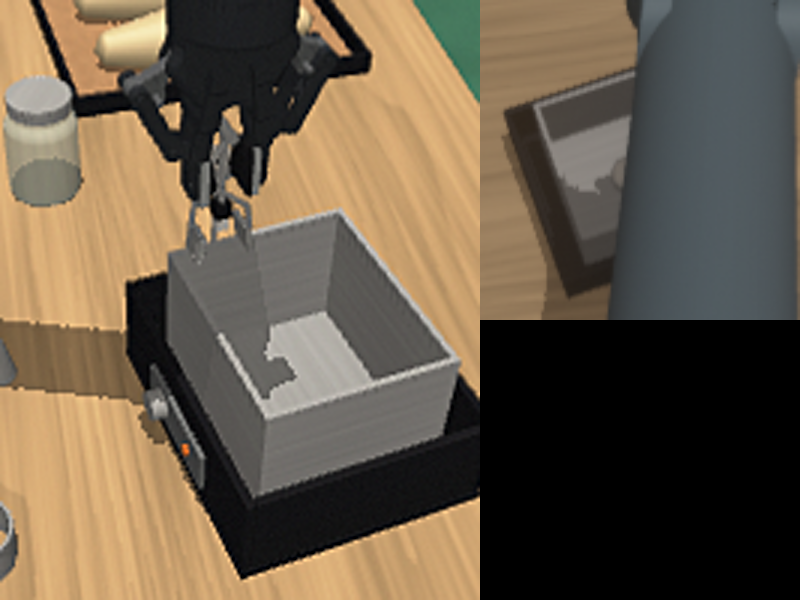

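The left half (side view) shows the open jaws at (197,245) and (245,232), hanging above the middle of the near wall. I'll measure where the jaws are from depth.

```bash
python3 - <<'E'
from h import *
c,s=np.cos(np.radians(11.7)),np.sin(np.radians(11.7));W=np.array([.563,-.0505])
d=dict(np.load("s1.npz"));P=cloud(d).reshape(-1,3)
r=P[:,:2]-W;L=np.c_[r@[c,s],r@[-s,c]]*1000
m=(P[:,2]>.17)&(P[:,2]<.25)&(abs(L[:,0])<60)&(abs(L[:,1])<70)
for x,y,z in sorted(np.c_[L[m],P[m,2]*1000].round(1).tolist(),key=lambda a:-a[2]): print(f"{x:.0f},{y:.0f},{z:.0f}",end=" ")
E
```

```text
-7,1,250 -1,-8,250 15,-11,250 12,-9,249 -8,-5,249 -7,-8,249 -18,6,249 12,-12,248 15,-12,248 -5,-8,248 19,27,248 16,25,248 -8,0,248 2,-6,247 -8,-2,247 -16,5,247 -0,-7,246 -18,6,246 -7,-4,246 -6,-7,245 15,-12,245 1,-9,245 -8,-6,245 -2,-8,245 2,-6,245 14,-10,244 -4,-6,244 -18,10,244 -18,6,244 0,-7,243 13,-11,243 -19,8,243 -18,5,242 16,-11,242 -5,-5,241 -19,7,241 -2,-6,241 -3,-5,241 15,-12,240 13,-11,240 -20,5,240 -0,-8,239 -18,6,239 2,-4,238 -3,-5,238 -20,5,238 -6,-1,238 -1,-6,238 -6,-7,238 -4,-3,237 16,-11,236 -18,6,236 14,-9,236 -3,-5,236 14,-15,235 -1,-6,235 15,2,235 -5,-0,235 14,-11,235 -4,-7,235 15,6,234 16,-11,234 -18,-1,234 -20,6,234 12,-6,234 15,-3,234 -17,2,234 -6,-2,234 -18,-10,234 14,4,234 -20,4,234 13,8,233 11,-2,233 13,-2,233 -16,5,233 -16,-10,233 15,0,233 14,-6,233 -18,4,233 -1,-6,233 13,-8,233 -16,-7,233 -15,-4,233 -17,-3,233 -19,-9,233 -19,-12,233 -17,7,233 2,-4,233 -5,-4,233 14,-12,233 -17,-13,233 -16,-0,233 -19,-2,233 -18,-6,233 13,2,232 -19,2,232 12,-10,232 13,6,232 12,-6,231 -20,-10,231 -19,-3,231 12,4,231 -19,-13,231 13,-12,231 -20,1,230 -20,-1,230 -20,-4,229 -20,-1
[... 235 characters left out ...]
2,225 -21,-7,225 -20,-4,224 14,-7,224 -22,-10,224 -18,-11,224 -20,3,224 14,7,223 -21,-12,223 14,-12,223 -20,9,222 -21,-4,222 16,-12,222 14,2,222 13,-4,222 14,-7,221 -18,-11,221 -21,7,221 14,7,221 14,-13,221 -20,-12,221 -20,0,221 -21,-9,221 -18,-13,220 -20,4,220 -21,2,220 16,-12,220 14,2,219 -22,-10,219 14,-7,219 -22,-6,219 -21,7,218 -21,-2,218 14,-3,218 -21,1,218 14,-12,217 -20,-11,217 -22,-10,217 16,-12,216 14,2,216 15,9,216 14,-7,216 -21,7,216 -22,1,216 -17,-10,215 -22,-5,215 14,-12,214 -20,-11,214 16,-12,214 -18,-11,214 -21,6,214 -21,-10,213 15,-0,213 16,10,212 11,40,201 11,39,199 11,39,196 12,37,194 11,40,193 12,37,192 11,39,190 10,36,190 13,38,188 11,39,185 13,38,185 10,37,184 13,37,183
```

The jaws sit about (-1.5,-1) mm off the wall middle in the wall frame, so I correct by (+1.3,+1.3) mm in world axes. Then descend above the rim.

```bash
python3 -m handwheel '1.3 1.3 -10 0 0 0;0 0 -15 0 0 0;0 0 -15 0 0 0;0 0 -15 0 0 0;0 0 -10 0 0 0'
python3 -m handwheel '0 0 -5 0 0 0;0 0 -5 0 0 0;0 0 -3 0 0 0;0 0 0 0 0 0;0 0 0 0 0 0'
for i in 1 2 3 4 5 6; do python3 -m handwheel '0 0 0 0 0 0' | grep -E 'pos|contact'; done
```

```text
clock: 6.93
ee_pos: [0.5635, -0.0514, 0.1927]
tcp_rot: [-1.982, -2.435, 0.002]
contact_force: [-1.0, -0.1, -1.9]
gripper_width: 0.305
gripper_force: 59.1
clock: 7.35
ee_pos: [0.5652, -0.0513, 0.1822]
tcp_rot: [1.982, 2.436, 0.001]
contact_force: [0.1, -0.5, -1.4]
gripper_width: 0.309
gripper_force: 59.1
ee_pos: [0.5654, -0.0513, 0.1825]
contact_force: [-0.5, -0.2, -0.9]
ee_pos: [0.5653, -0.0512, 0.1824]
contact_force: [0.6, 0.1, -1.1]
ee_pos: [0.5652, -0.0511, 0.1823]
contact_force: [-0.7, -0.2, -1.0]
ee_pos: [0.565, -0.0511, 0.1821]
contact_force: [0.0, 0.3, -0.9]
ee_pos: [0.5649, -0.0511, 0.182]
contact_force: [-0.4, 0.9, -1.2]
ee_pos: [0.5648, -0.0511, 0.1819]
contact_force: [0.3, -0.8, -0.5]
```

```bash
python3 -m handwheel '-0.7 -1.2 -2 0 0 0;0 0 -3 0 0 0;0 0 -3 0 0 0;0 0 0 0 0 0'|grep -E 'pos|contact'
for i in 1 2 3 4; do python3 -m handwheel '0 0 -0.7 0 0 0;0 0 -0.8 0 0 0;0 0 0 0 0 0' | grep -E 'pos|contact';python3 -m handwheel '0 0 0 0 0 0'|grep contact;python3 -m handwheel '0 0 0 0 0 0'|grep contact; done
```

```text
ee_pos: [0.5633, -0.0523, 0.1728]
contact_force: [-0.8, 0.2, -0.9]
ee_pos: [0.564, -0.0524, 0.1721]
contact_force: [0.4, 0.5, -1.1]
contact_force: [-0.3, -0.2, -0.9]
contact_force: [0.3, 0.4, -1.1]
ee_pos: [0.564, -0.0523, 0.1706]
contact_force: [0.5, -0.4, -0.6]
contact_force: [-0.7, -0.2, -0.7]
contact_force: [-0.1, -0.9, -1.4]
ee_pos: [0.5639, -0.0523, 0.1691]
contact_force: [-0.8, 0.6, -0.3]
contact_force: [0.6, -0.1, -1.6]
contact_force: [-0.1, 0.2, -1.6]
ee_pos: [0.5639, -0.0523, 0.1676]
contact_force: [-0.4, -0.3, -1.1]
contact_force: [-0.3, -0.6, -0.8]
contact_force: [-0.2, 0.8, -0.3]
```

```bash
for i in 1 2 3 4; do python3 -m handwheel '0 0 -0.7 0 0 0;0 0 -0.8 0 0 0;0 0 0 0 0 0' | grep -E 'pos|contact';python3 -m handwheel '0 0 0 0 0 0'|grep contact;python3 -m handwheel '0 0 0 0 0 0'|grep contact; done
```

```text
ee_pos: [0.5639, -0.0523, 0.1661]
contact_force: [0.6, 0.5, -1.3]
contact_force: [-1.1, -0.0, -1.3]
contact_force: [0.3, 0.2, -0.4]
ee_pos: [0.564, -0.0523, 0.1646]
contact_force: [0.3, 0.3, -1.6]
contact_force: [0.1, 0.2, -1.0]
contact_force: [0.9, 0.4, -1.2]
ee_pos: [0.5639, -0.0524, 0.1631]
contact_force: [-0.2, 0.9, 0.1]
contact_force: [-0.6, 0.0, -1.3]
contact_force: [-0.2, 0.5, -0.5]
ee_pos: [0.564, -0.0523, 0.1616]
contact_force: [-1.3, -0.1, -0.9]
contact_force: [-0.6, -0.3, -0.9]
contact_force: [0.4, 1.0, -0.1]
```

```bash
for i in 1 2 3; do python3 -m handwheel '0 0 -0.7 0 0 0;0 0 -0.8 0 0 0;0 0 0 0 0 0' | grep -E 'pos|contact';for j in 1 2 3 4; do python3 -m handwheel '0 0 0 0 0 0'|grep contact;done; done
```

```text
ee_pos: [0.5642, -0.0524, 0.1604]
contact_force: [-0.4, -0.0, 0.1]
contact_force: [0.2, -0.4, 0.1]
contact_force: [-0.6, -0.2, -0.1]
contact_force: [0.1, 0.2, -0.3]
contact_force: [-0.6, -0.8, 0.5]
ee_pos: [0.5642, -0.0524, 0.1587]
contact_force: [-0.2, -0.0, 0.6]
contact_force: [-0.2, 0.1, 0.4]
contact_force: [-0.3, 0.1, 0.3]
contact_force: [0.2, 0.0, 1.1]
contact_force: [0.2, 0.1, -0.2]
ee_pos: [0.5641, -0.0524, 0.1572]
contact_force: [-0.0, -0.7, 0.8]
contact_force: [-0.5, -0.3, 1.2]
contact_force: [0.1, 0.1, 1.4]
contact_force: [0.3, -1.0, 1.3]
contact_force: [-0.4, 0.3, 1.5]
```

```bash
for i in 1 2; do python3 -m handwheel '0 0 -0.5 0 0 0;0 0 -0.5 0 0 0;0 0 0 0 0 0' | grep -E 'pos|contact';for j in 1 2 3 4 5; do python3 -m handwheel '0 0 0 0 0 0'|grep contact;done; done
```

```text
ee_pos: [0.5642, -0.0523, 0.1562]
contact_force: [0.5, -0.2, 0.5]
contact_force: [0.5, 0.2, 1.2]
contact_force: [0.6, 0.3, 0.7]
contact_force: [0.7, 0.2, 1.5]
contact_force: [0.9, -0.0, 0.5]
contact_force: [1.3, 0.1, 1.4]
ee_pos: [0.5641, -0.0524, 0.1552]
contact_force: [0.5, 0.9, 1.9]
contact_force: [-0.0, -0.3, 1.8]
contact_force: [0.6, 0.0, 2.1]
contact_force: [-0.6, -0.1, 1.2]
contact_force: [0.3, -0.1, 0.9]
contact_force: [-0.7, -0.8, 2.2]
```

```bash
for i in 1; do python3 -m handwheel '0 0 -0.5 0 0 0;0 0 -0.5 0 0 0;0 0 0 0 0 0' | grep -E 'pos|contact';for j in 1 2 3 4 5; do python3 -m handwheel '0 0 0 0 0 0'|grep contact;done; done
python3 - <<'E'
from h import *
from plant import arm,cams
print(arm.sense()["wrist_torque"])
d=cams.snapshot("side");np.savez("s2.npz",**d)
cv2.imwrite("pics/press.png",cv2.resize(d["image"][150:270,290:410],(600,600),interpolation=cv2.INTER_CUBIC))
c,s=np.cos(np.radians(11.7)),np.sin(np.radians(11.7));W=np.array([.563,-.0505])
P=cloud(d).reshape(-1,3);r=P[:,:2]-W;L=np.c_[r@[c,s],r@[-s,c]]*1000
m=(P[:,2]>.10)&(P[:,2]<.128)&(abs(L[:,0])<30)&(abs(L[:,1])<14)
print([f"{x:.0f},{y:.0f},{z:.0f}" for x,y,z in np.c_[L[m],P[m,2]*1000]][::3])
E
```

```text
ee_pos: [0.5641, -0.0524, 0.1542]
contact_force: [0.3, 0.6, 1.8]
contact_force: [0.3, -0.1, 0.8]
contact_force: [0.6, -0.1, 1.4]
contact_force: [-0.1, -0.3, 1.3]
contact_force: [0.5, -1.1, 2.2]
contact_force: [1.1, -0.2, 1.9]
[-0.01390181 -0.13446979 -0.00042889]
['17,10,125', '-2,9,128', '17,3,126', '16,10,116', '-19,8,128', '-2,4,125', '14,-2,125', '-17,6,126', '-1,10,117', '16,6,114', '16,-8,127', '-2,8,116', '16,6,111', '16,-10,126', '-18,4,123', '-3,12,109', '-2,-3,124', '15,-6,120', '-19,8,116', '-15,-6,128', '-1,4,113', '-1,-11,128', '16,-9,119', '-19,7,114', '-17,-5,125', '-1,4,110', '-1,-11,124', '18,-11,117', '-19,-3,120', '-15,-11,126', '-1,-1,111', '16,-6,110', '-20,5,110', '-18,-7,121', '-2,6,101', '-2,-8,115', '-20,-0,112', '-17,-10,120', '-2,-3,107', '-20,-1,109', '-17,-11,117', '-19,-6,110', '-2,-3,101', '-18,-9,110', '-19,-10,108']
```

View pics/press.png

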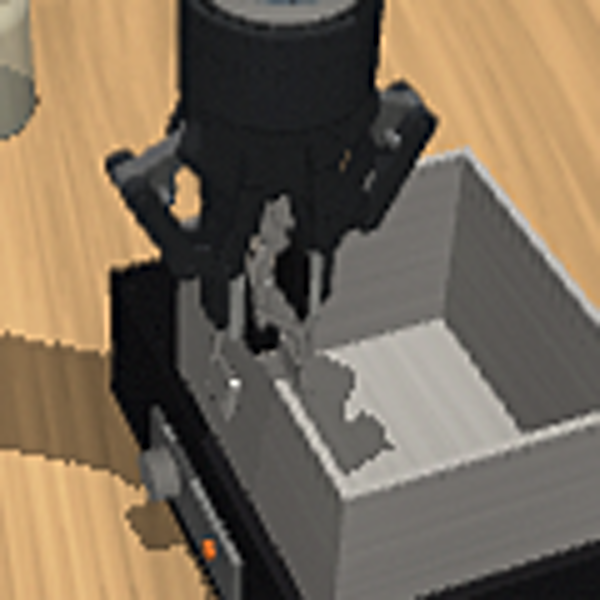

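The picture shows the jaws straddling the near wall at (230,385) and (300,350). Depth puts the jaw centre within 1 mm of the wall's mid-plane. I'll press slightly more, then release gradually.

```bash
python3 -m handwheel '0 0 -0.5 0 0 0;0 0 -0.5 0 0 0;0 0 0 0 0 0' | grep -E 'pos|contact';for j in 1 2 3 4 5 6 7; do python3 -m handwheel '0 0 0 0 0 0'|grep contact;done
```

```text
ee_pos: [0.5641, -0.0524, 0.1532]
contact_force: [0.1, -0.7, 1.6]
contact_force: [1.0, 0.1, 1.1]
contact_force: [0.1, 0.1, 2.6]
contact_force: [0.8, -1.1, 1.6]
contact_force: [0.6, -1.1, 1.2]
contact_force: [1.0, 0.2, 1.1]
contact_force: [0.8, -0.7, 1.4]
contact_force: [1.3, 0.7, 1.7]
```

```bash
for o in 0.34 0.37 0.40 0.43; do python3 -m handwheel '0 0 0 0 0 0;0 0 0 0 0 0;0 0 0 0 0 0' $o|grep -E 'pos|contact|grip'; done
python3 -m handwheel '0 0 0 0 0 0;0 0 0 0 0 0;0 0 0 0 0 0;0 0 0 0 0 0;0 0 0 0 0 0' 0.8
```

```text
ee_pos: [0.5641, -0.0523, 0.1533]
contact_force: [-0.1, -1.2, 1.6]
gripper_width: 0.342
gripper_force: 23.1
ee_pos: [0.5641, -0.0524, 0.1533]
contact_force: [-0.1, 1.2, 1.8]
gripper_width: 0.376
gripper_force: 19.9
ee_pos: [0.5641, -0.0523, 0.1532]
contact_force: [1.6, -0.1, 0.7]
gripper_width: 0.401
gripper_force: 0.6
ee_pos: [0.5632, -0.0523, 0.1528]
contact_force: [-0.2, -0.2, 1.0]
gripper_width: 0.429
gripper_force: 0.0
clock: 17.57
ee_pos: [0.564, -0.0524, 0.1533]
tcp_rot: [-1.982, -2.437, 0.0]
contact_force: [0.2, 0.6, -0.1]
gripper_width: 0.799
gripper_force: 0.0
```

```bash
python3 -m handwheel '0 0 10 0 0 0;0 0 20 0 0 0;0 0 30 0 0 0;0 0 35 0 0 0;0 0 35 0 0 0'|grep -E 'pos|contact'
python3 -m handwheel '-20 30 10 0 0 0;-20 35 0 0 0 0;-20 35 0 0 0 0;-20 35 0 0 0 0;-20 35 0 0 0 0'|grep -E 'pos|contact'
python3 -m handwheel '0 35 0 0 0 0;0 35 0 0 0 0;0 35 0 0 0 0;0 35 0 0 0 0;0 0 0 0 0 0'|grep -E 'pos|contact|clock'
python3 - <<'E'
from h import *
from plant import cams
d=cams.snapshot("side");t=cams.snapshot("top")
a=cv2.resize(d["image"][150:270,290:410],(480,480),interpolation=cv2.INTER_CUBIC)
b=cv2.resize(t["image"][100:260,270:470],(320,256));b=cv2.copyMakeBorder(b,0,224,0,0,0)
cv2.imwrite("pics/done.png",np.hstack([a,b]))
c,s=np.cos(np.radians(11.7)),np.sin(np.radians(11.7));W=np.array([.563,-.0505])
for q in(d,t):
    P=cloud(q).reshape(-1,3);r=P[:,:2]-W;L=np.c_[r@[c,s],r@[-s,c]]*1000
    for lo,hi,yl,yh in((.195,.22,-30,30),(.15,.19,-20,20),(.142,.16,25,60),(.13,.14,-88,88)):
        m=(P[:,2]>lo)&(P[:,2]<hi)&(abs(L[:,0])<(6 if lo==.13 else 35))&(L[:,1]>yl)&(L[:,1]<yh)
        Z=np.c_[L[m],P[m,2]*1000];print(lo,len(Z),np.median(Z,0).round(1),Z.min(0).round(1),Z.max(0).round(1))
E
```

```text
ee_pos: [0.5634, -0.0527, 0.2849]
contact_force: [0.5, 0.4, -0.3]
ee_pos: [0.4632, 0.1184, 0.2943]
contact_force: [0.4, 0.2, -0.5]
clock: 18.82
ee_pos: [0.4619, 0.2672, 0.2938]
contact_force: [-0.7, 0.6, 0.3]
0.195 54 [ -1.8  -5.1 204.7] [ -9.5 -13.4 195.1] [  4.7  11.5 207.7]
0.15 152 [ -0.7  -1.9 174.7] [-17.2 -11.  150.5] [ 16.8  10.8 190. ]
0.142 66 [  9.9  41.1 149.1] [ -4.1  25.7 142.6] [ 24.8  55.7 151.3]
0.13 145 [ -0.2 -28.  133.2] [ -5.6 -87.8 130.3] [  5.9  87.7 140. ]
0.195 38 [-1.900e+00  1.000e-01  2.048e+02] [ -8.7 -11.5 196.7] [  4.8  12.2 208.7]
0.15 71 [ -2.6   1.9 177.4] [-17.8  -8.9 151.1] [ 15.5  10.2 189.9]
0.142 119 [ 10.3  40.2 148.2] [ -4.1  25.1 143.5] [ 26.9  55.8 151.7]
0.13 115 [ -1.3   8.6 132.7] [ -4. -88. 130.] [  5.9  87.6 139.4]
```

View pics/done.png

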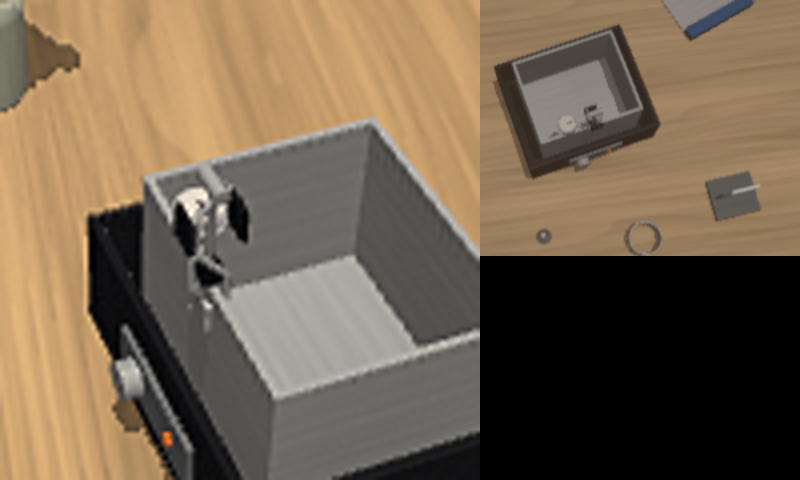

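The clip grips the middle of the near wall, upright, with the jaw at (205,310) in the left view and the dial at (190,200), inside the pan. The stand, ring and nozzle have not moved. From depth, the clip's origin is 1–2 mm above the rim, so the foot is pushed in about 8 mm.

```bash
python3 -c "
from plant import order
print(order.hand_in())"
```

```text
the job is handed in; nothing more can be done
None
```

The thermometer clip now grips the middle of the pan's near wall on its own, upright with the stem side inside the pan and its foot pushed in about 8 mm by depth estimate; the stand and the other things in view stayed put, and the job was handed in at about 19 s.

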